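# Fit the winged handwheel on the keyed drive shaft and lock the platen drive

### The job

Put the loose winged handwheel on the upright keyed shaft of the black drive block and turn it until its slot finds the cross key and it drops fully home, flush on the block's round flange. Only then use it to turn the shaft clockwise (seen from above) all the way to its stop, which locks the platen drive, and let go. Leave everything else on the table where it lies.

Things in the scene. Friction and masses are not known exactly. Their poses are not given: they have to be found in the camera images.
- handwheel: Loose winged handwheel, 0.2 to 0.5 kg, upright. Origin: centre of its underside; z up its axis. Two steel jaws below (48 x 48 mm in all, 14 mm high) parted by a slot 10.5 mm wide, 14 mm deep, right through along its x axis; blind bore 15 mm wide on the axis, 40 mm deep; knurled aluminium disc 64 mm wide, 14 to 40 mm above the underside; wing grip on top. A half turn gives the same part.
- wheel_grip (a point): Middle of the handwheel's black wing grip, 57 mm above its underside, on its axis, axes as the handwheel's: 64 mm long along x (parallel to the slot), 24 mm wide along y, from 40 to 74 mm above the underside.
- drive_block: Black drive block fixed to the table, 130 (x) x 96 (y) x 44 mm, a dark steel flange 72 mm wide on top. Origin: centre of its underside, on the shaft's axis. Its x axis runs along the two white index lines: the key's direction at the locked stop. At the start the key stands 29 to 60 degrees anticlockwise (from above) of that; angle not measured, but seen from above. A second stop is at 80 degrees.
- shaft_seat (a point): Centre of the flange face, 50 mm above the table, axes as the block's. From it rises the steel shaft: cross key 44 x 8 mm, 12 mm high, and a pilot pin 12 mm wide, tapered at the tip, 38 mm high. With slot and key crossed the wheel rests on the key, 12 mm up; lined up within 3 degrees it drops to the flange by its own weight if free. The shaft stays where left (friction 0.25 N m).
- round_knob: Bystander: plain round aluminium knob, 52 mm in diameter, 32 mm high, no wing, no slot. Origin under its centre.
- screwdriver: Bystander: screwdriver lying flat, about 170 mm long along its x axis, 30 mm thick at most.
- wrench: Bystander: steel wrench lying flat, 150 mm long along its x axis.
- wafer_tray: Bystander: white open tray, 110 (x) x 150 (y) x 30 mm. Origin under its centre.
- jar: Bystander: amber jar with black cap, 52 mm in diameter, 70 mm high. Origin under its centre.
- probe_arm: Bystander: black block 60 x 50 x 30 mm with a steel stub on top and an aluminium bar reaching 120 mm out along its x axis. Origin under the block's centre.
- weight: Bystander: brass cylinder, 44 mm in diameter, 40 mm high. Origin under its centre.
Things that resemble listed ones, but are neither listed nor needed, are in the scene too. Leave any green look-alike of the handwheel alone. Leave any orange look-alike of the drive_block alone.

How it is judged:
By the outcome, as a careful person would: the job done as asked, in the order asked, and still so for the second after the job is handed in, with the robot touching nothing.
It also fails if it takes over 48 s, if anything falls off the work surface, if the arm or the gripper's body presses on something with over 40 N, if the wrist force passes 120 N, or if a joint passes its speed limit or range.

### The arm

A 6-joint arm with a two-finger parallel gripper is mounted at the origin on the work surface. World frame = base frame: x ahead of the robot, y to its left, z up, the work surface at z = 0. Lengths are in m, angles in rad, forces in N, time in s.
With the tool pointing down it reaches from about 0.35 to 0.775 m from the base axis. Payload 7.3 kg.
Tool frame: the origin (TCP) lies at the very end of the fingers, on their centre line; the grasp point (between the pads) lies 19 mm behind it (robot.hold_point_z is the distance from the TCP to the grasp point, in m); z points along the fingers, y is the direction in which the jaws open and shut (so a half turn about z gives the same grasp; the last joint's range is limited). The gripper opens to 92 mm and grips with 3 to 60 N. Pads are 19 mm wide; open, the fingers measure 130 mm over their backs; the gripper's body (75 mm by 190 mm) begins 47 mm behind the grasp point.
Start: joints at [-1.338, 0.342, 1.524, -0, 1.275, -0.146], TCP at [0.194, -0.488, 0.227] pointing down, gripper open.
Joint ranges: [-2.53, 2.53], [-0.77, 2.02], [0.04, 2.7], [-1, 4.14], [0.28, 2.66], [-3.11, 3.11]. Speed limits (rad/s): [2.57, 2.57, 3.14, 3.14, 3.14, 3.14].

### API

Orientations are given as [roll, pitch, yaw] about the fixed x, y, z axes, in that order (R = Rz(yaw) Ry(pitch) Rx(roll)).
In Python, from cell import monitor, viewer, robot gives the robot as it stands.
- The arm moves only by the tool move_arm, never from a script. Its argument "deltas" is a list of rows, each an object of numbers: "x", "y", "z": the shift along the tool's x, y, z in m; "wx", "wy", "wz": the turn, a rotation vector about the tool's x, y, z in degrees; "hand": the opening, from 0 (shut) to 1 (fully open). In form: [{"x": .., "y": .., "z": .., "wx": .., "wy": .., "wz": .., "hand": ..}, ...]. A call has 1 to 8 rows; each row is the pose to reach, as a shift and turn from the pose commanded when the call began, along the tool's axes at that moment; what a row does not reach only later rows make up. A row lasts 1/8 s, in which the tool goes at most 62.5 mm and 10.7 degrees, less where a joint would pass 70% of its speed; a pose out of reach is approached as far as the arm can. A call with a gripper value outside its range is refused whole. The fingers move at their own pace and stop on an object; "grip_force" is the grip in N (left out, the last holds). Time passes only in rows, so rows that repeat a pose let the fingers close. It gives the time, the measured TCP pose, the force and the opening at its end, in the units of the state.
- monitor.observe(): the state, without advancing time (a new reading comes with each control period).
- viewer.read_camera(name): name is "scene" or "top" or "wrist"; returns the picture (384x512x3 uint8, red, green, blue); there is no depth.
- viewer.camera_params(name): a dict with "camera_matrix" (3x3 intrinsics, pixels), "R" (3x3) and "t" (3): a world point X has camera coordinates R X + t. Camera axes: x right, y down, z forward; pixel columns grow to the right and rows downward; lengths in m; the calibration is good to about 2 mm. A picture is of the moment at which its call begins: read the wrist's pose just before it. camera_params takes no time and is no camera call; for the wrist camera it gives the pose at the moment of the call.
- robot.hand_in(): hands the job in, once; it reports no verdict.
The state is a dict: "time": time; "qpos": joint angles; "qvel": joint speeds; "joint_efforts": joint torques, N m; "tool_pos": TCP position; "tool_rot": TCP orientation; "contact_force": force on the tool from outside, world axes, zero at the start; "torque": the same for the moment, N m; "opening": finger opening in m.
Only numpy, scipy, OpenCV 4.12 (cv2) and the standard library are available. Lean on these libraries where they do the work, as an engineer would, in place of code of your own. Each camera call takes 0.05 s, during which the arm holds its last target. There are 200 camera calls.

## Working session

There is one attempt and no reset: what is moved stays moved. The work goes in short steps, Python scripts to look and compute and a tool call to move; the robot and the scene stay as the last step left them, time stands still between calls to the robot, and variables do not carry over. Pictures are saved under pics/ and viewed, about 8 in all and at most 12, crops included, and the job is handed in when it is done.

Besides the shell and the picture viewer there is one more tool, called after ">>>" in YAML: its name, and indented under it one key for each argument. move_arm: Moves the arm, as the interface text tells. Its arguments: {"type":"object","properties":{"deltas":{"type":"array","items":{"type":"object","properties":{"x":{"type":"number"},"y":{"type":"number"},"z":{"type":"number"},"wx":{"type":"number"},"wy":{"type":"number"},"wz":{"type":"number"},"hand":{"type":"number"}}}},"grip_force":{"type":"number"}},"required":["deltas"]}

```bash
mkdir -p pics; cat > h.py <<'E'
import numpy as np,cv2
from cell import monitor,viewer,robot
def grab(n,f=None):
    im=viewer.read_camera(n); 
    if f: cv2.imwrite('pics/'+f,im[:,:,::-1])
    return im
def ray(n,uv,z,P=None):
    p=P or viewer.camera_params(n);K=np.array(p['camera_matrix']);R=np.array(p['R']);t=np.array(p['t'])
    d=R.T@np.linalg.inv(K)@np.array([uv[0],uv[1],1.]);c=-R.T@t
    return c+d*(z-c[2])/d[2]
def proj(n,X,P=None):
    p=P or viewer.camera_params(n);q=np.array(p['camera_matrix'])@(np.array(p['R'])@np.array(X)+np.array(p['t']));return q[:2]/q[2]
E
python3 - <<'E'
from h import *
a=grab('scene');b=grab('top')
cv2.imwrite('pics/a.png',cv2.resize(a,(800,600))[:,:,::-1]);cv2.imwrite('pics/b.png',cv2.resize(b,(800,600))[:,:,::-1])
cv2.imwrite('pics/top_raw.png',b[:,:,::-1]);cv2.imwrite('pics/scene_raw.png',a[:,:,::-1])
for n in('top','scene'):
    p=viewer.camera_params(n);print(n,p)
print(monitor.observe())
E
```

```text
top {'camera_matrix': array([[445.68856092,   0.        , 258.50241751],
       [  0.        , 445.68856092, 185.02861674],
       [  0.        ,   0.        ,   1.        ]]), 'R': array([[ 0.01410916, -0.99989577, -0.00306153],
       [-0.9959197 , -0.01377999, -0.08918553],
       [ 0.08913404,  0.00430737, -0.99601033]]), 't': array([-0.00667634,  0.56894533,  1.34825886])}
scene {'camera_matrix': array([[365.85293782,   0.        , 263.28357972],
       [  0.        , 365.85293782, 193.85996943],
       [  0.        ,   0.        ,   1.        ]]), 'R': array([[-0.84806684,  0.52988677, -0.0016267 ],
       [ 0.28873845,  0.45953821, -0.83991353],
       [-0.44431154, -0.7127725 , -0.5427178 ]]), 't': array([ 0.4733665 , -0.09050376,  1.3718951 ])}
{'time': 0.1, 'qpos': array([-1.33799152e+00,  3.42647675e-01,  1.52488213e+00, -4.14381289e-05,
        1.27539546e+00, -1.45989524e-01]), 'qvel': array([-0.00082551, -0.00116946, -0.0013451 ,  0.00239225,  0.00042865,
        0.00068012]), 'joint_efforts': array([ 1.21508619e-03, -4.32005489e+01, -2.44693565e+01,  7.18623935e-02,
        5.26643428e-02, -3.62215542e-05]), 'tool_pos': array([ 0.19407868, -0.48743808,  0.22613099]), 'tool_rot': array([-3.14026846e+00, -1.54650577e-04,  3.78806323e-01]), 'contact_force': array([0.12105655, 0.16159689, 0.92023015]), 'torque': array([ 0.00417321, -0.0541389 , -0.02549948]), 'opening': 0.09195965299893201}
```

View pics/b.png

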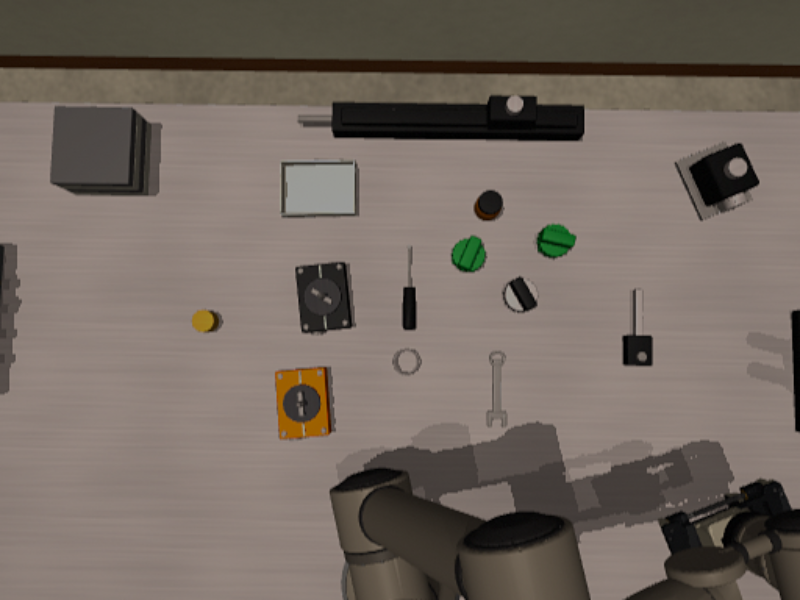

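View pics/a.png

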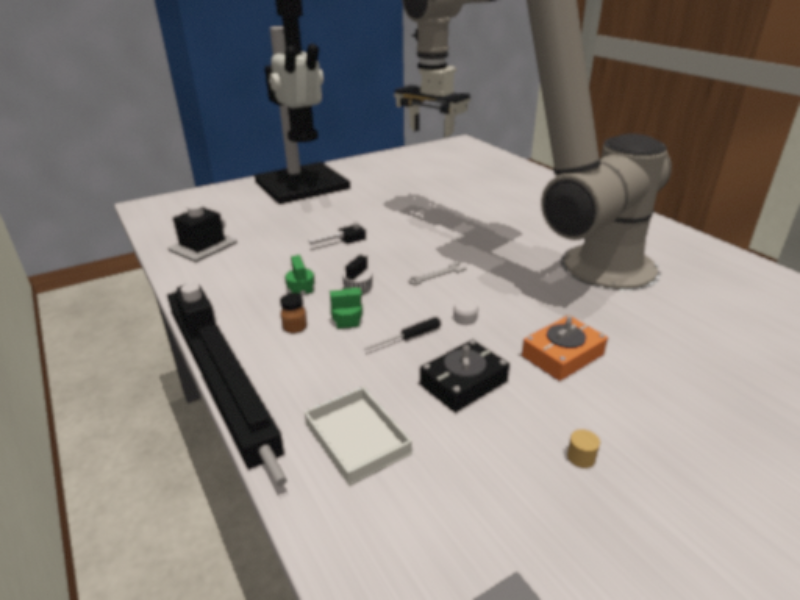

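Candidates (800x600 top view): the silver disc with black wing at (520,295) is the handwheel. The green look-alikes are at (468,254) and (555,240), and the plain knob at (406,361). The black block at (324,297) is the drive block, and its orange look-alike is at (302,403).

```bash
python3 - <<'E'
from h import *
b=cv2.imread('pics/top_raw.png')
w=cv2.resize(b[165:215,305:365],None,fx=7,fy=7,interpolation=cv2.INTER_CUBIC)
d=cv2.resize(b[160:220,180:235],None,fx=7,fy=7,interpolation=cv2.INTER_CUBIC)
h=max(w.shape[0],d.shape[0]);o=np.zeros((h,w.shape[1]+d.shape[1],3),np.uint8)
o[:w.shape[0],:w.shape[1]]=w;o[:d.shape[0],w.shape[1]:]=d;cv2.imwrite('pics/c.png',o)
g=b.max(2)
def blobs(m,x0,y0,x1,y1):
    k=np.zeros_like(m);k[y0:y1,x0:x1]=m[y0:y1,x0:x1]
    c,_=cv2.findContours(k,cv2.RETR_EXTERNAL,cv2.CHAIN_APPROX_NONE)
    return max(c,key=cv2.contourArea)
m=((g<60)*255).astype(np.uint8)
c=blobs(m,318,172,350,208);r=cv2.minAreaRect(c);print('wing',r)
P=viewer.camera_params('top')
bx=np.array([ray('top',p,.074,P)[:2] for p in cv2.boxPoints(r)]);print(bx,bx.mean(0),np.linalg.norm(np.diff(bx,axis=0),axis=1))
e=[bx[1]-bx[0],bx[2]-bx[1]];e=max(e,key=np.linalg.norm);print('wing yaw',np.degrees(np.arctan2(e[1],e[0]))%180)
c=blobs(((g<75)*255).astype(np.uint8),183,162,232,218);r=cv2.minAreaRect(c);print('block',r)
bx=np.array([ray('top',p,.044,P)[:2] for p in cv2.boxPoints(r)]);print(bx,bx.mean(0),np.linalg.norm(np.diff(bx,axis=0),axis=1))
E
```

```text
wing ((334.2000427246094, 187.90000915527344), (21.466251373291016, 10.28591251373291), 63.43495178222656)
[[ 0.58058455 -0.19589828]
 [ 0.5947226  -0.22325563]
 [ 0.53785093 -0.25164432]
 [ 0.52381694 -0.22436958]] [ 0.55924376 -0.22379195] [0.03079463 0.06356339 0.03067351]
wing yaw 26.527040299122064
block ((206.87130737304688, 190.71287536621094), (44.179649353027344, 32.83622741699219), 84.2894058227539)
[[0.609263   0.21586363]
 [0.62067173 0.11638675]
 [0.48688079 0.1001898 ]
 [0.47562999 0.19879678]] [0.54811138 0.15780924] [0.10012895 0.13476778 0.09924675]
```

View pics/c.png

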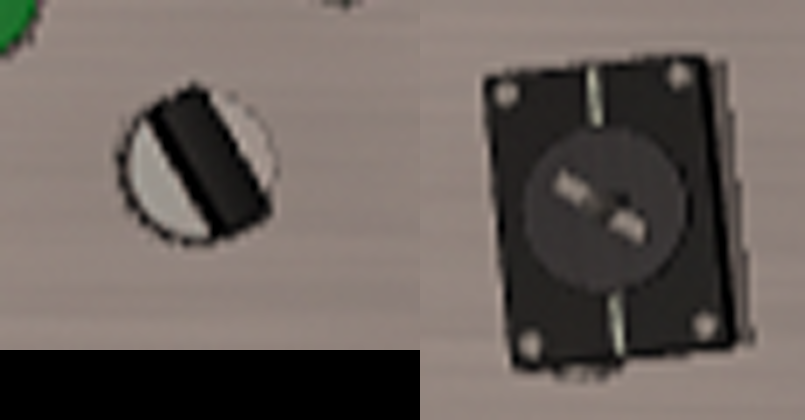

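Crop confirms the choice: silver wheel with black wing, wing running up-left (yaw ≈27°). The key runs up-left at about 55° and the index lines at about 5°. Next I compute the approach move.

```bash
cat >> h.py <<'E'
from scipy.spatial.transform import Rotation as Ro
def delta(X,yaw):
    s=monitor.observe();R=Ro.from_euler('xyz',s['tool_rot'])
    T=Ro.from_euler('xyz',[np.pi,0,np.radians(yaw)])
    print('t',s['time'],'pos',s['tool_pos'].round(4),'rot',np.degrees(s['tool_rot']).round(2),'op',round(s['opening'],4),'F',s['contact_force'].round(1),'T',s['torque'].round(2),'q6',s['qpos'][5].round(2))
    print('shift mm',(1e3*(R.inv().apply(np.array(X)-s['tool_pos']))).round(1),'turn',np.degrees((R.inv()*T).as_rotvec()).round(2))
E
python3 - <<'E'
from h import *
p=viewer.camera_params('wrist');R=p['R'];t=p['t']
s=monitor.observe();T=Ro.from_euler('xyz',s['tool_rot'])
print('cam in tool',T.inv().apply(-R.T@t-s['tool_pos']),'axis',T.inv().apply(R[2]),p['camera_matrix'])
delta([.558,-.224,.2],27)
E
```

```text
cam in tool [ 0.0723466   0.00113682 -0.15695333] axis [-2.64411419e-01  8.24813760e-04  9.64409623e-01] [[331.05322307   0.         249.75876261]
 [  0.         331.05322307 188.89235312]
 [  0.           0.           1.        ]]
t 0.1 pos [ 0.1941 -0.4874  0.2261] rot [-1.7992e+02 -1.0000e-02  2.1700e+01] op 0.092 F [0.1 0.2 0.9] T [ 0.   -0.05 -0.03] q6 -0.15
shift mm [ 435.5 -110.1   26.3] turn [-0.08 -0.01 -5.3 ]
```

>>> move_arm:
  deltas:
    - {"x":0.05,"y":-0.013,"z":0}
    - {"x":0.1,"y":-0.026,"z":0}
    - {"x":0.15,"y":-0.039,"z":0}
    - {"x":0.2,"y":-0.052,"z":0}
    - {"x":0.25,"y":-0.065,"z":0}
    - {"x":0.31,"y":-0.08,"z":0,"wz":-2}
    - {"x":0.37,"y":-0.095,"z":0,"wz":-4}
    - {"x":0.4355,"y":-0.11,"z":0.006,"wz":-5.3}

```text
schema error: expected keys x, y, z, wx, wy, wz, hand
```

>>> move_arm:
  deltas:
    - {"z":0.01}
    - {"z":0.02}
    - {"z":0.02}

```text
schema error: expected keys x, y, z, wx, wy, wz, hand
```

```bash
python3 - <<'E'
from h import *
P=viewer.camera_params('wrist');b=grab('wrist','w1.png');delta([.558,-.224,.12],27)
print(proj('wrist',[.558,-.224,.074],P))
E
```

```text
t 0.15 pos [ 0.1941 -0.4875  0.2262] rot [-1.7994e+02 -1.0000e-02  2.1700e+01] op 0.0919 F [-0.9 -0.9  0.1] T [-0.02 -0.04  0.07] q6 -0.15
shift mm [ 435.5 -110.1  106.4] turn [-0.06 -0.01 -5.3 ]
[  67.31419152 -518.49888746]
```

View pics/w1.png

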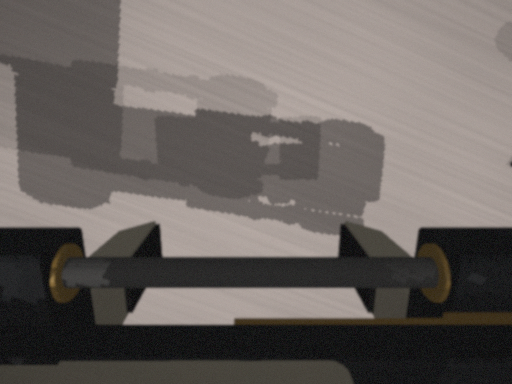

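All keys are required; the picture shows only bare table, between the fingers (rows above ~220 are clear). I'll stop 70 mm short of the wheel so it appears above the fingers.

>>> move_arm:
  deltas:
    - {"x":0.05,"y":-0.014,"z":0,"wx":0,"wy":0,"wz":0,"hand":0.7}
    - {"x":0.1,"y":-0.028,"z":0,"wx":0,"wy":0,"wz":0,"hand":0.7}
    - {"x":0.15,"y":-0.042,"z":0,"wx":0,"wy":0,"wz":0,"hand":0.7}
    - {"x":0.2,"y":-0.056,"z":0,"wx":0,"wy":0,"wz":-1,"hand":0.7}
    - {"x":0.25,"y":-0.07,"z":0,"wx":0,"wy":0,"wz":-2,"hand":0.7}
    - {"x":0.3,"y":-0.085,"z":0.005,"wx":0,"wy":0,"wz":-4,"hand":0.7}
    - {"x":0.335,"y":-0.1,"z":0.01,"wx":0,"wy":0,"wz":-5.3,"hand":0.7}
    - {"x":0.365,"y":-0.11,"z":0.015,"wx":0,"wy":0,"wz":-5.3,"hand":0.7}

```text
time: 1.15
tool_pos: [0.4935, -0.2491, 0.2112]
tool_rot: [-3.141, 0.0, 0.473]
contact_force: [0.3, -0.0, -0.1]
opening: 0.0641
```

>>> move_arm:
  deltas:
    - {"x":0,"y":0,"z":0,"wx":0,"wy":0,"wz":0,"hand":0.7}
    - {"x":0,"y":0,"z":0,"wx":0,"wy":0,"wz":0,"hand":0.7}

```text
time: 1.4
tool_pos: [0.4922, -0.2509, 0.2116]
tool_rot: [-3.141, 0.001, 0.471]
contact_force: [0.0, -0.6, -0.1]
opening: 0.0642
```

```bash
python3 - <<'E'
from h import *
P=viewer.camera_params('wrist');b=grab('wrist','w2.png');delta([.558,-.224,.12],27)
print(proj('wrist',[.558,-.224,.074],P))
np.savez('w2',**{k:P[k] for k in P})
E
```

```text
t 1.45 pos [ 0.492  -0.2512  0.2117] rot [1.7999e+02 2.0000e-02 2.6970e+01] op 0.0644 F [ 0.3 -0.8 -0.3] T [-0.02  0.01  0.01] q6 0.49
shift mm [71.2  5.6 91.7] turn [ 0.01  0.02 -0.03]
[254.93522704  99.62984616]
```

View pics/w2.png

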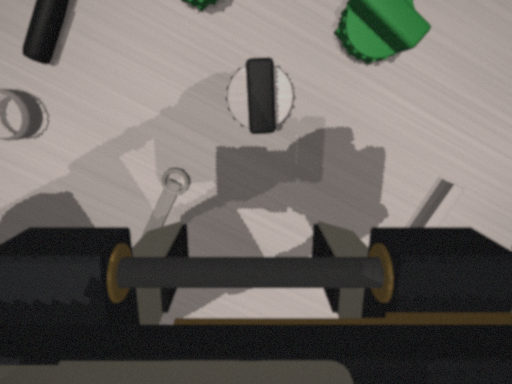

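The wheel sits at (260,95), with its wing nearly along tool x and only slightly tilted. I'll refine from the dark mask.

```bash
python3 - <<'E'
from h import *
P=dict(np.load('w2.npz'));b=cv2.imread('pics/w2.png').max(2)
def meas(mask,z):
    c=max(cv2.findContours(mask,cv2.RETR_EXTERNAL,cv2.CHAIN_APPROX_NONE)[0],key=cv2.contourArea)
    q=np.array([ray('',p[0],z,P)[:2] for p in c],np.float32)*1000
    return c,cv2.minAreaRect(q),q
for th in (50,65):
    k=np.zeros_like(b);k[50:140,225:297]=(b<th)[50:140,225:297]*255;k=cv2.morphologyEx(k,cv2.MORPH_OPEN,np.ones((3,3)))
    c,r,q=meas(k,.074);print('wing',r,cv2.boundingRect(c))
    # top edge/bottom edge midlines
    pts=c[:,0,:];
    mids=[((pts[pts[:,1]==v,0].min()+pts[pts[:,1]==v,0].max())/2,v) for v in range(65,128)]
    m=np.array(mids);f=np.polyfit(m[:,1],m[:,0],1);A,B=[ray('',(np.polyval(f,v),v),.074,P) for v in(125,65)]
    print('midline yaw',np.degrees(np.arctan2(*(B-A)[1::-1])),A,B)
k=np.zeros_like(b);k[55:132,222:298]=(b>165)[55:132,222:298]*255
c,r,q=meas(k,.04);h=cv2.convexHull(np.vstack([p for p in cv2.findContours(k,cv2.RETR_EXTERNAL,cv2.CHAIN_APPROX_NONE)[0] if cv2.contourArea(p)>60]))
q=np.array([ray('',p[0],.04,P)[:2] for p in h],np.float32)*1000
print('disc',cv2.minEnclosingCircle(q))
E
```

```text
wing ((562.6141357421875, -227.40155029296875), (59.95800018310547, 21.08362579345703), 30.065753936767578) (249, 59, 26, 74)
midline yaw 16.186442144206946 [ 0.54085811 -0.23762359  0.074     ] [ 0.58918534 -0.22359563  0.074     ]
wing ((562.76220703125, -227.4922332763672), (60.899169921875, 22.092334747314453), 30.237075805664062) (247, 59, 29, 74)
midline yaw 30.27790418467104 [ 0.54183172 -0.23953407  0.074     ] [ 0.58458569 -0.21457278  0.074     ]
disc ((570.525146484375, -223.99722290039062), 45.80970001220703)
```

```bash
python3 - <<'E'
from h import *
delta([.562,-.227,.046],30.1)
E
```

```text
t 1.45 pos [ 0.492  -0.2512  0.2117] rot [1.7999e+02 2.0000e-02 2.6970e+01] op 0.0644 F [ 0.3 -0.8 -0.3] T [-0.02  0.01  0.01] q6 0.49
shift mm [ 73.4  10.1 165.7] turn [ 0.    0.02 -3.13]
```

>>> move_arm:
  deltas:
    - {"x":0.037,"y":0.005,"z":0.02,"wx":0,"wy":0,"wz":-1.5,"hand":0.7}
    - {"x":0.0735,"y":0.01,"z":0.04,"wx":0,"wy":0,"wz":-3.1,"hand":0.7}
    - {"x":0.0735,"y":0.01,"z":0.08,"wx":0,"wy":0,"wz":-3.1,"hand":0.7}
    - {"x":0.0735,"y":0.01,"z":0.115,"wx":0,"wy":0,"wz":-3.1,"hand":0.7}
    - {"x":0.0735,"y":0.01,"z":0.14,"wx":0,"wy":0,"wz":-3.1,"hand":0.7}
    - {"x":0.0735,"y":0.01,"z":0.156,"wx":0,"wy":0,"wz":-3.1,"hand":0.7}
    - {"x":0.0735,"y":0.01,"z":0.165,"wx":0,"wy":0,"wz":-3.1,"hand":0.7}
    - {"x":0.0735,"y":0.01,"z":0.165,"wx":0,"wy":0,"wz":-3.1,"hand":0.7}

```text
time: 2.45
tool_pos: [0.5626, -0.2265, 0.0468]
tool_rot: [3.142, 0.0, 0.525]
contact_force: [0.1, -0.5, 0.4]
opening: 0.0641
```

>>> move_arm:
  deltas:
    - {"x":0,"y":0,"z":0,"wx":0,"wy":0,"wz":0,"hand":0.15}
    - {"x":0,"y":0,"z":0,"wx":0,"wy":0,"wz":0,"hand":0.15}
    - {"x":0,"y":0,"z":0,"wx":0,"wy":0,"wz":0,"hand":0.15}
    - {"x":0,"y":0,"z":0,"wx":0,"wy":0,"wz":0,"hand":0.15}
    - {"x":0,"y":0,"z":0,"wx":0,"wy":0,"wz":0,"hand":0.15}
  grip_force: 25

```text
time: 3.08
tool_pos: [0.5626, -0.226, 0.0468]
tool_rot: [-3.141, -0.0, 0.525]
contact_force: [-1.2, 0.8, 0.7]
opening: 0.0241
```

```bash
python3 - <<'E'
from h import *
delta([.562,-.227,.046],30.1)
E
```

```text
t 3.075 pos [ 0.5626 -0.226   0.0468] rot [-179.99   -0.     30.11] op 0.0241 F [-1.2  0.8  0.7] T [0.12 0.06 0.02] q6 0.54
shift mm [-1.   0.5  0.8] turn [-0.01 -0.    0.01]
```

>>> move_arm:
  deltas:
    - {"x":0,"y":0,"z":-0.03,"wx":0,"wy":0,"wz":0,"hand":0.15}
    - {"x":0,"y":0,"z":-0.08,"wx":0,"wy":0,"wz":0,"hand":0.15}
    - {"x":0.01,"y":-0.03,"z":-0.12,"wx":0,"wy":0,"wz":-3,"hand":0.15}
    - {"x":0.026,"y":-0.076,"z":-0.15,"wx":0,"wy":0,"wz":-7,"hand":0.15}
    - {"x":0.044,"y":-0.13,"z":-0.153,"wx":0,"wy":0,"wz":-12,"hand":0.15}
    - {"x":0.062,"y":-0.185,"z":-0.153,"wx":0,"wy":0,"wz":-16,"hand":0.15}
    - {"x":0.08,"y":-0.24,"z":-0.153,"wx":0,"wy":0,"wz":-20,"hand":0.15}
    - {"x":0.094,"y":-0.28,"z":-0.153,"wx":0,"wy":0,"wz":-23,"hand":0.15}

```text
time: 4.08
tool_pos: [0.5022, 0.0654, 0.1992]
tool_rot: [-3.14, 0.001, 0.93]
contact_force: [1.3, -0.6, -4.3]
opening: 0.0236
```

>>> move_arm:
  deltas:
    - {"x":0,"y":-0.018,"z":0,"wx":0,"wy":0,"wz":-2,"hand":0.15}
    - {"x":0,"y":-0.026,"z":0,"wx":0,"wy":0,"wz":-2,"hand":0.15}
    - {"x":0,"y":-0.026,"z":0,"wx":0,"wy":0,"wz":-2,"hand":0.15}

```text
time: 4.45
tool_pos: [0.4825, 0.0782, 0.1996]
tool_rot: [3.142, 0.0, 0.961]
contact_force: [0.6, -0.1, -4.0]
opening: 0.0239
```

```bash
python3 - <<'E'
from h import *
P=viewer.camera_params('wrist');b=grab('wrist','w3.png');delta([.548,.158,.2],55)
print(proj('wrist',[.548,.158,.05],P))
np.savez('w3',**{k:P[k] for k in P})
E
```

```text
t 4.5 pos [0.483  0.0779 0.1997] rot [1.7997e+02 1.0000e-02 5.5010e+01] op 0.0242 F [ 0.  -0.2 -4.5] T [-0.05 -0.01 -0.04] q6 0.61
shift mm [102.9   7.3  -0.3] turn [0.03 0.01 0.01]
[256.62357939  60.27789329]
```

View pics/w3.png

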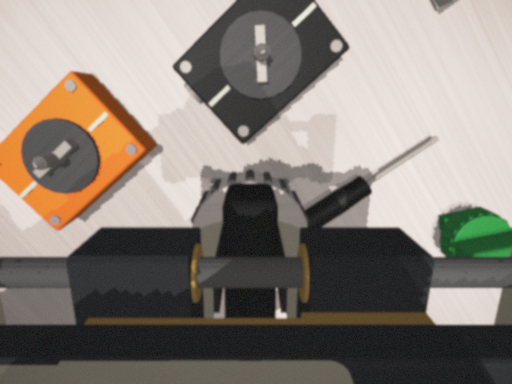

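Wrist view: flange centre ≈(261,54), key nearly vertical in the image at (262,25–83), index lines at (303,15) and (219,95). The held wheel's far edge is at (250,175). Now measuring key angle, index angle and shaft axis.

```bash
python3 - <<'E'
from h import *
P=dict(np.load('w3.npz'));im=cv2.imread('pics/w3.png');b=im.max(2);mn=im.min(2)
def reg(m,x0,y0,x1,y1):
    k=np.zeros_like(b);k[y0:y1,x0:x1]=m[y0:y1,x0:x1]*255;return k
# key pieces
k=reg(mn>110,240,15,285,95)
ys,xs=np.nonzero(k);print('key px',len(xs),xs.min(),xs.max(),ys.min(),ys.max())
q=np.array([ray('',p,.062,P)[:2]*1e3 for p in zip(xs,ys)],np.float32);r=cv2.minAreaRect(q);print('key',r)
pc=np.linalg.svd(q-q.mean(0))[2][0];print('key yaw pca',np.degrees(np.arctan2(pc[1],pc[0]))%180,q.mean(0))
# index lines
L=[]
for n,box in (('up',(290,0,320,28)),('lo',(205,80,235,110))):
    k=reg(mn>120,*box);ys,xs=np.nonzero(k);L.append(ray('',(xs.mean(),ys.mean()),.044,P)[:2]*1e3);print(n,len(xs),xs.mean(),ys.mean(),L[-1])
d=L[0]-L[1];print('index yaw',np.degrees(np.arctan2(d[1],d[0])),'mid',(L[0]+L[1])/2,np.linalg.norm(d))
# flange: gray between block black and lines
print('gray',im[40,230],im[20,190:240:8].max(1),im[60,200:225:5].max(1))
for lo,hi in((42,75),(48,80)):
    k=reg((b>lo)&(b<hi),200,0,320,115);k=cv2.morphologyEx(k,cv2.MORPH_OPEN,np.ones((5,5)))
    c=max(cv2.findContours(k,cv2.RETR_EXTERNAL,cv2.CHAIN_APPROX_NONE)[0],key=cv2.contourArea)
    q=np.array([ray('',p[0],.05,P)[:2] for p in c],np.float32)*1e3;print('flange',cv2.fitEllipse(q))
s=cv2.resize(im[0:260,150:370],None,fx=3,fy=2.3,interpolation=cv2.INTER_CUBIC);cv2.imwrite('pics/w3c.png',s)
# four corner screws
for u,v in((185,66),(243,131),(339,45)):
    print(ray('',(u,v),.044,P)[:2]*1e3)
E
```

```text
key px 624 254 269 23 82
key ((553.545654296875, 159.37954711914062), (45.595237731933594, 12.42119312286377), 55.22520446777344)
key yaw pca 58.026215 [553.1466  160.48546]
up 223 305.3408071748879 12.789237668161435 [604.18719463 165.85187792]
lo 181 217.28729281767957 97.01104972375691 [501.32206932 153.18044   ]
index yaw 7.02260022151924 mid [552.75463198 159.51615896] 103.64265214721073
gray [103 104 107] [231 231 228 218  71  66 103] [70 75 71 70 94]
flange ((554.0521850585938, 144.90367126464844), (59.328369140625, 103.97860717773438), 95.49071502685547)
flange ((553.9756469726562, 144.65634155273438), (59.00811767578125, 104.19371032714844), 95.17760467529297)
[493.6025084  190.97192401]
[502.81473283 114.79342478]
[614.64973527 127.42995875]
```

```bash
python3 - <<'E'
from h import *
P=dict(np.load('w3.npz'));im=cv2.imread('pics/w3.png');b=im.max(2);mn=im.min(2)
k=np.zeros_like(b);k[0:115,200:325]=((b>84)&(b<135))[0:115,200:325]*255
k|=cv2.morphologyEx((np.where((np.arange(512)[None]>245)&(np.arange(512)[None]<280)&(np.arange(384)[:,None]<88)&(np.arange(384)[:,None]>18),255,0)).astype(np.uint8),cv2.MORPH_OPEN,np.ones((3,3)))
k=cv2.morphologyEx(k,cv2.MORPH_OPEN,np.ones((7,7)))
c=max(cv2.findContours(k,cv2.RETR_EXTERNAL,cv2.CHAIN_APPROX_NONE)[0],key=cv2.contourArea);c=cv2.convexHull(c)
q=np.array([ray('',p[0],.05,P)[:2] for p in c],np.float32)*1e3;print('flange',cv2.fitEllipse(q),cv2.minEnclosingCircle(q))
k=(mn>125);m=[]
for v in list(range(26,42))+list(range(66,80)):
    x=np.nonzero(k[v,245:280])[0]+245
    if len(x)>5:m.append((v,(x.min()+x.max())/2,len(x)))
m=np.array(m);print(m[::4]);f=np.polyfit(m[:,0],m[:,1],1);A,B=[ray('',(np.polyval(f,v),v),.062,P) for v in(80,26)]
print('key yaw',np.degrees(np.arctan2(*(B-A)[1::-1])))
s=monitor.observe();T=Ro.from_euler('xyz',s['tool_rot'])
def X(x,y,z):return proj('',s['tool_pos']+T.apply([x,y,z]),P).round(1)
for d in(-.002,0,.002):print(d,'wing end top',X(d+.032,0,-.027),'disc far',X(d+.032,0,.0065),'jaw',X(d+.024,0,.046))
print([ (v,int(b[v,250])) for v in range(155,205,2)])
E
```

```text
flange ((552.9547729492188, 159.70840454101562), (70.07972717285156, 70.66980743408203), 34.329288482666016) ((553.0814208984375, 159.94979858398438), 35.702964782714844)
[[ 26.  259.5  12. ]
 [ 30.  259.5  12. ]
 [ 34.  259.5  12. ]
 [ 38.  260.   11. ]
 [ 66.  261.   11. ]
 [ 70.  261.   11. ]
 [ 74.  262.   11. ]
 [ 78.  262.   11. ]]
key yaw 58.61363636748468
-0.002 wing end top [247.  202.5] disc far [247.5 182.4] jaw [247.8 179.3]
0 wing end top [247.  197.8] disc far [247.4 178.6] jaw [247.8 176.2]
0.002 wing end top [247.  193.2] disc far [247.4 174.8] jaw [247.8 173.1]
[(155, 218), (157, 219), (159, 218), (161, 217), (163, 208), (165, 152), (167, 130), (169, 95), (171, 49), (173, 53), (175, 49), (177, 76), (179, 103), (181, 158), (183, 132), (185, 35), (187, 27), (189, 24), (191, 20), (193, 30), (195, 31), (197, 25), (199, 25), (201, 30), (203, 34)]
```

View pics/w3c.png

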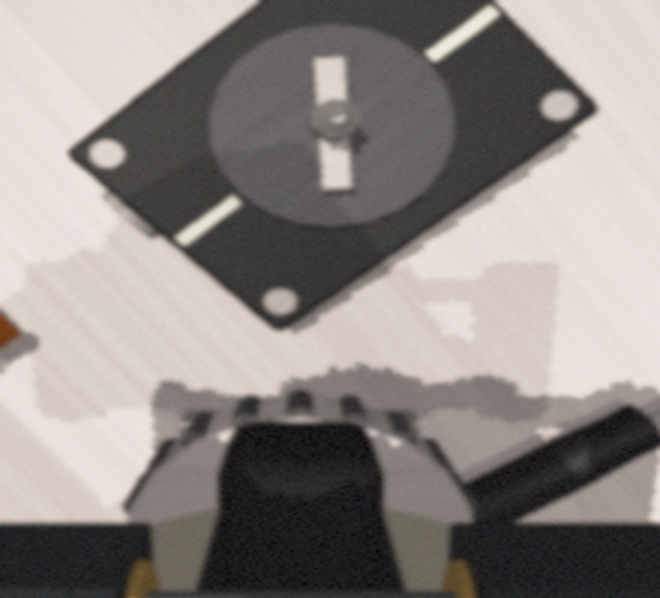

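The measurements agree: flange centre (553.0,159.7) Ø70, index-line midpoint (552.8,159.5), key yaw ≈58.5°, index yaw ≈7.0° (so 51.5° apart, within 29–60°). The wheel sits centred in the grip to about 1 mm.

>>> move_arm:
  deltas:
    - {"x":0.04,"y":0.004,"z":0,"wx":0,"wy":0,"wz":-1.5,"hand":0.15}
    - {"x":0.08,"y":0.008,"z":0,"wx":0,"wy":0,"wz":-3,"hand":0.15}
    - {"x":0.107,"y":0.0105,"z":0.02,"wx":0,"wy":0,"wz":-3.5,"hand":0.15}
    - {"x":0.107,"y":0.0105,"z":0.045,"wx":0,"wy":0,"wz":-3.5,"hand":0.15}
    - {"x":0.107,"y":0.0105,"z":0.052,"wx":0,"wy":0,"wz":-3.5,"hand":0.15}
    - {"x":0.107,"y":0.0105,"z":0.052,"wx":0,"wy":0,"wz":-3.5,"hand":0.15}
    - {"x":0.107,"y":0.0105,"z":0.052,"wx":0,"wy":0,"wz":-3.5,"hand":0.15}

```text
time: 5.38
tool_pos: [0.5533, 0.1601, 0.1489]
tool_rot: [3.14, -0.001, 1.022]
contact_force: [0.1, -0.2, -2.9]
opening: 0.0237
```

```bash
python3 - <<'E'
from h import *
delta([.553,.1597,.112],58.5)
E
```

```text
t 5.375 pos [0.5533 0.1601 0.1489] rot [ 1.799e+02 -7.000e-02  5.855e+01] op 0.0237 F [ 0.1 -0.2 -2.9] T [-0.06 -0.07 -0.03] q6 0.7
shift mm [-0.6 -0.1 36.9] turn [ 0.1  -0.07  0.05]
```

>>> move_arm:
  deltas:
    - {"x":0,"y":0,"z":0.01,"wx":0,"wy":0,"wz":0,"hand":0.15}
    - {"x":0,"y":0,"z":0.015,"wx":0,"wy":0,"wz":0,"hand":0.15}
    - {"x":0,"y":0,"z":0.018,"wx":0,"wy":0,"wz":0,"hand":0.15}
    - {"x":0,"y":0,"z":0.02,"wx":0,"wy":0,"wz":0,"hand":0.15}

```text
time: 5.88
tool_pos: [0.5526, 0.1606, 0.1275]
tool_rot: [-3.142, 0.0, 1.023]
contact_force: [-0.2, 0.2, -3.7]
opening: 0.0241
```

```bash
python3 - <<'E'
from h import *
delta([.553,.1597,.112],58.5)
grab('scene','s2.png');P=viewer.camera_params('scene')
im=cv2.imread('pics/s2.png');u,v=proj('scene',[.553,.16,.09],P).astype(int);print(u,v)
cv2.imwrite('pics/s2c.png',cv2.resize(im[v-50:v+50,u-60:u+60],None,fx=6,fy=6,interpolation=cv2.INTER_CUBIC))
E
```

```text
t 5.875 pos [0.5526 0.1606 0.1275] rot [-1.800e+02  1.000e-02  5.861e+01] op 0.0241 F [-0.2  0.2 -3.7] T [ 0.01 -0.01 -0.07] q6 0.7
shift mm [-0.6  0.9 15.5] turn [-0.    0.01  0.11]
297 219
```

View pics/s2c.png

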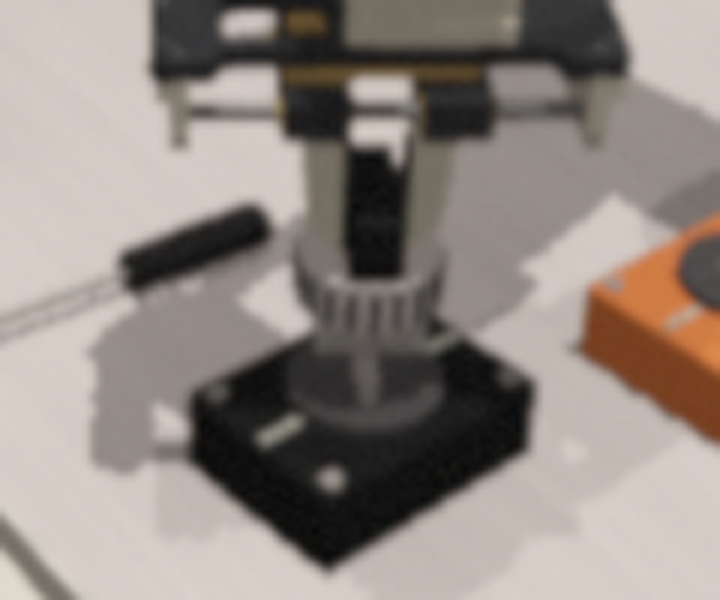

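The wheel is on the pilot pin (underside about 7 mm below the tip) with no side force. I'll keep lowering, gently, past key height.

>>> move_arm:
  deltas:
    - {"x":0,"y":0,"z":0.008,"wx":0,"wy":0,"wz":0,"hand":0.15}
    - {"x":0,"y":0,"z":0.014,"wx":0,"wy":0,"wz":0,"hand":0.15}
    - {"x":0,"y":0,"z":0.017,"wx":0,"wy":0,"wz":0,"hand":0.15}
    - {"x":0,"y":0,"z":0.019,"wx":0,"wy":0,"wz":0,"hand":0.15}
    - {"x":0,"y":0,"z":0.021,"wx":0,"wy":0,"wz":0,"hand":0.15}

```text
time: 6.55
tool_pos: [0.5527, 0.1606, 0.1067]
tool_rot: [3.141, -0.0, 1.023]
contact_force: [0.0, -0.3, -3.1]
opening: 0.024
```

```bash
python3 - <<'E'
from h import *
delta([.553,.1597,.0968],58.5)
E
```

```text
t 6.55 pos [0.5527 0.1606 0.1067] rot [ 1.7999e+02 -1.0000e-02  5.8600e+01] op 0.024 F [ 0.  -0.3 -3.1] T [-0.   -0.03 -0.  ] q6 0.7
shift mm [-0.6  0.7  9.9] turn [ 0.01 -0.01  0.1 ]
```

No contact force 2 mm below key top, so the slot has found the key. Continuing down.

>>> move_arm:
  deltas:
    - {"x":0,"y":0,"z":0.003,"wx":0,"wy":0,"wz":0,"hand":0.15}
    - {"x":0,"y":0,"z":0.006,"wx":0,"wy":0,"wz":0,"hand":0.15}
    - {"x":0,"y":0,"z":0.008,"wx":0,"wy":0,"wz":0,"hand":0.15}
    - {"x":0,"y":0,"z":0.009,"wx":0,"wy":0,"wz":0,"hand":0.15}
    - {"x":0,"y":0,"z":0.009,"wx":0,"wy":0,"wz":0,"hand":0.15}

```text
time: 7.18
tool_pos: [0.5526, 0.1606, 0.0977]
tool_rot: [3.142, 0.0, 1.023]
contact_force: [0.1, 0.0, -2.2]
opening: 0.0238
```

>>> move_arm:
  deltas:
    - {"x":0,"y":0,"z":0,"wx":0,"wy":0,"wz":0,"hand":0.45}
    - {"x":0,"y":0,"z":0,"wx":0,"wy":0,"wz":0,"hand":0.45}
    - {"x":0,"y":0,"z":0,"wx":0,"wy":0,"wz":0,"hand":0.45}

```text
time: 7.55
tool_pos: [0.5528, 0.1606, 0.0981]
tool_rot: [3.141, -0.001, 1.023]
contact_force: [0.0, 0.2, -0.4]
opening: 0.0412
```

```bash
python3 - <<'E'
from h import *
delta([.553,.1597,.0968],58.5)
grab('scene','s3.png');im=cv2.imread('pics/s3.png')
cv2.imwrite('pics/s3c.png',cv2.resize(im[169:269,237:357],None,fx=6,fy=6,interpolation=cv2.INTER_CUBIC))
E
```

```text
t 7.55 pos [0.5528 0.1606 0.0981] rot [ 1.7996e+02 -3.0000e-02  5.8600e+01] op 0.0412 F [ 0.   0.2 -0.4] T [ 0.01 -0.04  0.02] q6 0.7
shift mm [-0.7  0.6  1.3] turn [ 0.04 -0.03  0.1 ]
```

View pics/s3c.png

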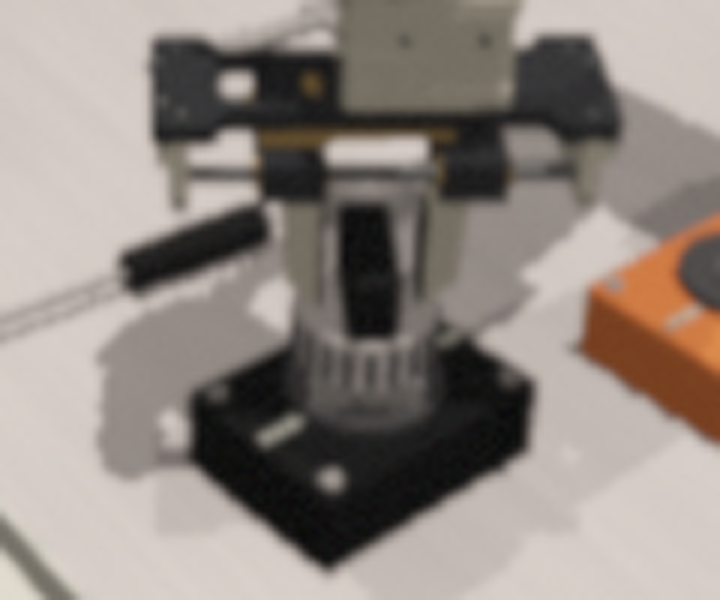

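The wheel sits on the flange with no visible gap (released, wing centred between the fingers). Regrip firmly and turn clockwise (yaw decreasing = +wz).

>>> move_arm:
  deltas:
    - {"x":0,"y":0,"z":0,"wx":0,"wy":0,"wz":0,"hand":0.15}
    - {"x":0,"y":0,"z":0,"wx":0,"wy":0,"wz":0,"hand":0.15}
    - {"x":0,"y":0,"z":0,"wx":0,"wy":0,"wz":0,"hand":0.15}
    - {"x":0,"y":0,"z":0,"wx":0,"wy":0,"wz":0,"hand":0.15}
  grip_force: 50

```text
time: 8.1
tool_pos: [0.5526, 0.1606, 0.0977]
tool_rot: [3.141, 0.0, 1.023]
contact_force: [0.6, -0.4, 0.7]
opening: 0.0238
```

>>> move_arm:
  deltas:
    - {"x":0,"y":0,"z":0,"wx":0,"wy":0,"wz":5,"hand":0.15}
    - {"x":0,"y":0,"z":0,"wx":0,"wy":0,"wz":10,"hand":0.15}
    - {"x":0,"y":0,"z":0,"wx":0,"wy":0,"wz":15,"hand":0.15}
    - {"x":0,"y":0,"z":0,"wx":0,"wy":0,"wz":20,"hand":0.15}
    - {"x":0,"y":0,"z":0,"wx":0,"wy":0,"wz":25,"hand":0.15}
    - {"x":0,"y":0,"z":0,"wx":0,"wy":0,"wz":30,"hand":0.15}

```text
time: 8.85
tool_pos: [0.5519, 0.1608, 0.0977]
tool_rot: [-3.141, 0.001, 0.497]
contact_force: [-2.2, -0.4, 1.7]
opening: 0.0237
```

```bash
python3 - <<'E'
from h import *
delta([.553,.1597,.0968],7)
E
```

```text
t 8.85 pos [0.5519 0.1608 0.0977] rot [-1.7997e+02  7.0000e-02  2.8490e+01] op 0.0237 F [-2.2 -0.4  1.7] T [0.07 0.35 0.36] q6 1.22
shift mm [0.5 1.5 0.9] turn [-1.000e-02  8.000e-02  2.149e+01]
```

>>> move_arm:
  deltas:
    - {"x":0,"y":0,"z":0,"wx":0,"wy":0,"wz":5,"hand":0.15}
    - {"x":0,"y":0,"z":0,"wx":0,"wy":0,"wz":10,"hand":0.15}
    - {"x":0,"y":0,"z":0,"wx":0,"wy":0,"wz":15,"hand":0.15}
    - {"x":0,"y":0,"z":0,"wx":0,"wy":0,"wz":19,"hand":0.15}
    - {"x":0,"y":0,"z":0,"wx":0,"wy":0,"wz":19,"hand":0.15}

```text
time: 9.48
tool_pos: [0.552, 0.1605, 0.0977]
tool_rot: [3.141, 0.001, 0.168]
contact_force: [-3.0, -0.7, 3.7]
opening: 0.0236
```

```bash
python3 - <<'E'
from h import *
delta([.553,.1597,.0968],7)
E
```

```text
t 9.475 pos [0.552  0.1605 0.0977] rot [1.7999e+02 7.0000e-02 9.6500e+00] op 0.0236 F [-3.  -0.7  3.7] T [-0.07  0.53  0.03] q6 1.55
shift mm [0.8 1.  0.9] turn [0.01 0.07 2.65]
```

>>> move_arm:
  deltas:
    - {"x":0,"y":0,"z":0,"wx":0,"wy":0,"wz":2,"hand":0.15}
    - {"x":0,"y":0,"z":0,"wx":0,"wy":0,"wz":3,"hand":0.15}
    - {"x":0,"y":0,"z":0,"wx":0,"wy":0,"wz":3,"hand":0.15}

```text
time: 9.85
tool_pos: [0.5521, 0.1605, 0.0977]
tool_rot: [3.141, 0.001, 0.115]
contact_force: [-6.0, -1.5, 4.9]
opening: 0.0236
```

```bash
python3 - <<'E'
from h import *
delta([.553,.1597,.0968],7)
E
```

```text
t 9.85 pos [0.5521 0.1605 0.0977] rot [1.7999e+02 6.0000e-02 6.6100e+00] op 0.0236 F [-6.  -1.5  4.9] T [-0.1   0.96  0.25] q6 1.61
shift mm [0.8 0.9 0.9] turn [ 0.01  0.06 -0.39]
```

>>> move_arm:
  deltas:
    - {"x":0,"y":0,"z":0,"wx":0,"wy":0,"wz":1.5,"hand":0.15}
    - {"x":0,"y":0,"z":0,"wx":0,"wy":0,"wz":3,"hand":0.15}
    - {"x":0,"y":0,"z":0,"wx":0,"wy":0,"wz":3,"hand":0.15}

```text
time: 10.22
tool_pos: [0.5521, 0.1605, 0.0978]
tool_rot: [3.141, 0.001, 0.063]
contact_force: [-4.7, -1.3, 4.5]
opening: 0.024
```

```bash
python3 - <<'E'
from h import *
delta([.553,.1597,.0968],7)
E
```

```text
t 10.225 pos [0.5521 0.1605 0.0978] rot [1.7999e+02 5.0000e-02 3.6100e+00] op 0.024 F [-4.7 -1.3  4.5] T [-0.17  0.91  0.23] q6 1.66
shift mm [0.8 0.9 1. ] turn [ 0.01  0.05 -3.39]
```

>>> move_arm:
  deltas:
    - {"x":0,"y":0,"z":0,"wx":0,"wy":0,"wz":1,"hand":0.15}
    - {"x":0,"y":0,"z":0,"wx":0,"wy":0,"wz":2,"hand":0.15}

```text
time: 10.48
tool_pos: [0.5521, 0.1605, 0.0977]
tool_rot: [3.141, 0.001, 0.029]
contact_force: [-5.8, -0.9, 5.0]
opening: 0.0236
```

```bash
python3 - <<'E'
from h import *
delta([.553,.1597,.0968],7)
E
```

```text
t 10.475 pos [0.5521 0.1605 0.0977] rot [1.7997e+02 5.0000e-02 1.6500e+00] op 0.0236 F [-5.8 -0.9  5. ] T [-0.14  0.98  0.86] q6 1.69
shift mm [0.9 0.8 0.9] turn [ 0.03  0.05 -5.35]
```

>>> move_arm:
  deltas:
    - {"x":0,"y":0,"z":0,"wx":0,"wy":0,"wz":1,"hand":0.15}
    - {"x":0,"y":0,"z":0,"wx":0,"wy":0,"wz":2,"hand":0.15}

```text
time: 10.72
tool_pos: [0.5521, 0.1604, 0.0977]
tool_rot: [3.141, 0.001, -0.005]
contact_force: [-4.2, -1.2, 3.9]
opening: 0.0236
```

```bash
python3 - <<'E'
from h import *
delta([.553,.1597,.0968],7)
E
```

```text
t 10.725 pos [0.5521 0.1604 0.0977] rot [ 1.7994e+02  5.0000e-02 -2.6000e-01] op 0.0236 F [-4.2 -1.2  3.9] T [-0.08  0.92  1.45] q6 1.73
shift mm [0.9 0.7 0.9] turn [ 0.06  0.05 -7.26]
```

Torque rose 0.25 → 0.86 → 1.45 N m, so the stop is reached (wheel about 3° past the index line, within slot play). Let go and lift clear.

>>> move_arm:
  deltas:
    - {"x":0,"y":0,"z":0,"wx":0,"wy":0,"wz":0,"hand":0.6}
    - {"x":0,"y":0,"z":0,"wx":0,"wy":0,"wz":0,"hand":0.6}
    - {"x":0,"y":0,"z":0,"wx":0,"wy":0,"wz":0,"hand":0.6}
    - {"x":0,"y":0,"z":0,"wx":0,"wy":0,"wz":0,"hand":0.6}
    - {"x":0,"y":0,"z":-0.02,"wx":0,"wy":0,"wz":0,"hand":0.6}
    - {"x":0,"y":0,"z":-0.05,"wx":0,"wy":0,"wz":0,"hand":0.6}
    - {"x":0,"y":0,"z":-0.1,"wx":0,"wy":0,"wz":0,"hand":0.6}
    - {"x":-0.02,"y":0,"z":-0.125,"wx":0,"wy":0,"wz":0,"hand":0.6}

```text
time: 11.72
tool_pos: [0.5341, 0.1608, 0.2252]
tool_rot: [-3.141, -0.005, -0.007]
contact_force: [0.1, 0.2, 0.3]
opening: 0.055
```

>>> move_arm:
  deltas:
    - {"x":-0.04,"y":0,"z":0,"wx":0,"wy":0,"wz":0,"hand":0.6}
    - {"x":-0.07,"y":0,"z":0,"wx":0,"wy":0,"wz":0,"hand":0.6}
    - {"x":-0.07,"y":0,"z":0,"wx":0,"wy":0,"wz":0,"hand":0.6}
    - {"x":-0.07,"y":0,"z":0,"wx":0,"wy":0,"wz":0,"hand":0.6}

```text
time: 12.22
tool_pos: [0.4634, 0.1613, 0.223]
tool_rot: [-3.142, -0.001, -0.007]
contact_force: [0.3, 0.2, -0.9]
opening: 0.0547
```

```bash
python3 - <<'E'
from h import *
P=viewer.camera_params('wrist');b=grab('wrist','w4.png');delta([.553,.16,.2],7)
np.savez('w4',**P);print(proj('',[.553,.16,.124],P))
s=grab('scene','s4.png');im=cv2.imread('pics/w4.png');u,v=[int(a) for a in proj('',[.553,.16,.09],P)]
a=cv2.resize(im[0:200,u-100:u+100],(400,400),interpolation=cv2.INTER_CUBIC);c=cv2.resize(cv2.imread('pics/s4.png')[175:255,257:337],(400,400),interpolation=cv2.INTER_CUBIC)
cv2.imwrite('pics/f.png',np.hstack([a,c]));print(u,v)
E
```

```text
t 12.275 pos [0.4635 0.1612 0.2228] rot [-1.8e+02 -5.0e-02 -4.1e-01] op 0.0549 F [-0.2  0.4 -0.1] T [ 0.    0.06 -0.01] q6 1.76
shift mm [89.4  0.6 22.9] turn [ 0.   -0.05 -7.41]
[249.55008019  74.51339053]
249 77
```

View pics/f.png

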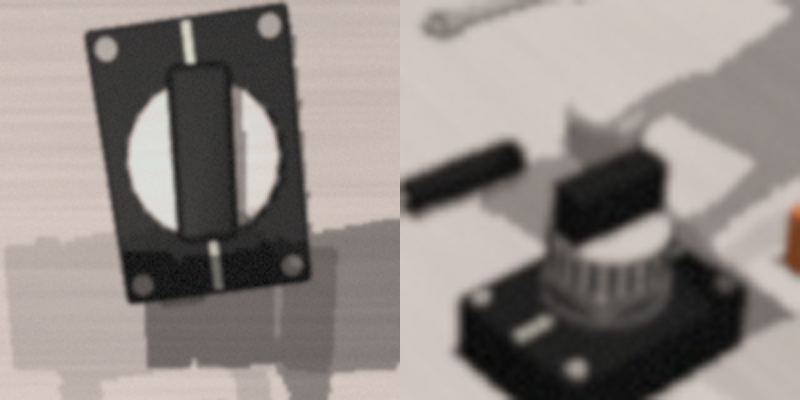

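The final crops show the wheel seated flat, with its wing near the index lines: (188,25) to (216,280) for the lines, (200,65) to (207,238) for the wing. One last numeric check on angle and height.

```bash
python3 - <<'E'
from h import *
P=dict(np.load('w4.npz'));im=cv2.imread('pics/w4.png');b=im.max(2);mn=im.min(2)
m=[]
for v in range(46,108):
    x=np.nonzero(b[v,225:275]<110)[0]+225; l=x[(x>228)&(x<270)]
    # central dark run
    r=np.nonzero(b[v,:]>=110)[0];c=251;L=r[r<c].max();Rr=r[r>c].min();m.append((v,(L+Rr)/2,Rr-L-1))
m=np.array(m);f=np.polyfit(m[:,0],m[:,1],1);print('width px',np.median(m[:,2]))
for z in(.124,.136):
    A,B=[ray('',(np.polyval(f,v),v),z,P) for v in(107,46)];w=np.linalg.norm(ray('',(251-np.median(m[:,2])/2,77),z,P)-ray('',(251+np.median(m[:,2])/2,77),z,P))
    print(z,'wing yaw',np.degrees(np.arctan2(*(B-A)[1::-1])),'width',w)
k=np.zeros_like(b);k[45:125,205:295]=(mn[45:125,205:295]>150)*255
h=cv2.convexHull(np.vstack([c for c in cv2.findContours(k,cv2.RETR_EXTERNAL,cv2.CHAIN_APPROX_NONE)[0] if cv2.contourArea(c)>200]))
for z in(.09,.102):print('disc',z,cv2.minEnclosingCircle(np.array([ray('',p[0],z,P)[:2]*1e3 for p in h],np.float32)))
L=[]
for y0,y1,x0,x1 in((8,30,236,250),(120,146,248,264)):
    q=mn[y0:y1,x0:x1]; ys,xs=np.nonzero(q>(120 if y0<50 else 75));L.append(ray('',(xs.mean()+x0,ys.mean()+y0),.044,P))
d=L[0]-L[1];print('index yaw',np.degrees(np.arctan2(d[1],d[0])),np.linalg.norm(d))
E
```

```text
width px 32.0
0.124 wing yaw 3.440807575906566 width 0.023489379506794646
0.136 wing yaw 3.440807575906565 width 0.02238853161509326
disc 0.09 ((551.3274536132812, 159.62326049804688), 31.252309799194336)
disc 0.102 ((550.6890258789062, 159.64129638671875), 29.959373474121094)
index yaw 7.128011261561051 0.10233807388822432
```

```bash
python3 -c "
from h import *
print(robot.hand_in())"
```

```text
the job is handed in; nothing more can be done
None
```

The handwheel is home on the black block's keyed shaft, and the shaft is turned clockwise to its stop. The gripper let go and moved clear before I handed in, at about 12.3 s. The hand-in gave no verdict.

- **Seating:** I lined the slot up with the key at about 58.5°. The wheel went down past the key top with no resistance. I released it once so it could drop the rest of the way, and the picture then showed no gap at the flange. In the last check the disc and wing sizes fit the fully seated height (disc radius 31.3 mm and wing 23.5 mm, against 32 and 24) better than a wheel resting on the key.
- **Stop:** While turning, the torque rose from about 0.25 to 1.45 N m over the last 4°, so the stop was reached. The wing ended at 3.4° and the index lines are at 7.1°. That 3.7° gap is about the slot's play of 3.3°, so the key is at the locked position to within roughly half a degree. I inferred the key angle, because the wheel hides the key.
- **Disagreement:** The first overhead estimate of the wheel's position and angle was 4–5 mm and about 3.5° off the close-up one. I used the close-up values.
- **Other items:** I did not touch any other item, and the measured contact forces stayed below about 10 N. I did not re-check every bystander's position at the end.

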